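# Load a roll of bundling film on the bench dispenser

### The job

Load the roll of blue bundling film on the bench dispenser: set its card core over the upright spindle and press it down past the sprung orange jaws until the core stands fully home, flat on the aluminium platter. Leave the white roll standing where it is, and let go.

Things in the scene. Friction and masses are not known exactly. Their poses are not given: they have to be found in the camera images.
- blue_roll_center (a point): Centre (half-way up, on the axis) of the loose upright roll of blue film to be loaded; z up its axis. Height 122 mm, about 0.16 kg. Its brown card core is a tube 50 mm outside with a 39 mm bore right through; the film, 65 mm across, covers it from 13 to 89 mm above its foot, so the bare core stands out 33 mm above the film: a good place to grip from above.
- blue_roll_foot (a point): The middle of the lower end of the same core, on its axis, 61 mm below blue_roll_center.
- seat (a point): Middle of the upper face of the round aluminium platter (88 mm across) at the foot of the spindle, 26 mm above the table. The core's foot must come to stand here. Platter and spindle turn together about the vertical z axis with a little friction.
- spindle_tip (a point): Top of the grey spindle, on its axis, 90 mm above seat, so it stays well inside the 122 mm core. The spindle is 36.2 mm thick; its uppermost 16 mm taper to 18 mm across.
- jaws (a point): Point on the spindle axis 27 mm above seat, level with the lower end of the jaws' slopes. Three orange sprung jaws stand out of the spindle, evenly spaced, to 43 mm across; their upper edges slope outward from 46 to 27 mm above the platter. A core set on loosely stops on the slopes, about 30 mm up, and may lean a little; pushed with some 6 to 15 N it goes on down, gripped from within, and stays.
- dispenser: The dispenser, fixed to the table; origin on the spindle axis at table height. A blue base plate from -73 to +73 mm along its x and -140 to +66 mm along its y, 11 mm high, with an upright black guide roller, 25 mm across and 111 mm high, at x -30, y -108 mm.
- white_roll_center (a point): Centre of the other roll, with white film, of the same make and size as the blue one, loose and upright on the table. It is to stay where it stands.
Mind the look-alikes: they are no part of the job. Leave any pink look-alike of the part that bears blue_roll_center alone.

How it is judged:
By the outcome, as a careful person would: the job done as asked, in the order asked, and still so for the second after the job is handed in, with the robot touching nothing.
It also fails if it takes over 48 s, if anything falls off the work surface, if the arm or the gripper's body presses on something with over 40 N, if the wrist force passes 120 N, or if a joint passes its speed limit or range.

### The arm

A 6-joint arm with a two-finger parallel gripper is mounted at the origin on a cart in front of the work surface, level with it; the furniture and walls round the work are solid. World frame = base frame: x ahead of the robot, y to its left, z up, the work surface at z = 0. Lengths are in m, angles in rad, forces in N, time in s.
With the tool pointing down it reaches from about 0.25 to 0.725 m from the base axis. Payload 4 kg.
Tool frame: the origin (TCP) lies midway between the tips of the shut fingers; the grasp point (between the pads) lies 19 mm behind it (r.pinch_z is the distance from the TCP to the grasp point, in m); z points along the fingers, y is the line along which they close (so a half turn about z gives the same grasp; the last joint's range is limited). The gripper opens to 85 mm and grips with 20 to 120 N. Pads are 22 mm wide; open, the fingers measure 114 mm over their backs; the gripper's body (76 mm by 85 mm) begins 54 mm behind the grasp point. The pads swing forward as they close: fully open they stand 13 mm farther back than shut.
Start: joints at [1.191, 0.241, 0.005, 1.335, 0, 1.571], TCP at [0.185, 0.464, 0.231] pointing down, gripper open.
Joint ranges: [-2.72, 2.72], [-1.05, 1.87], [-1.09, 1.28], [-1.99, 2.15], [-1.42, 1.44], [-3.14, 3.14]. Speed limits (rad/s): [2.79, 2.79, 3.14, 3.14, 3.14, 3.14].

### API

Orientations are given as [roll, pitch, yaw] about the fixed x, y, z axes, in that order (R = Rz(yaw) Ry(pitch) Rx(roll)).
In Python, from rig import r gives the robot as it stands.
- The arm moves only by the tool carry_out, never from a script. Its argument "commands" is one flat list of numbers, 7 for each row, row after row: the gripper's target within -1 to 1 (fully open at 1, half-way at 0, shut at -1), then the shift along the world's x, y, z in units of 30 mm (1.0 is 30 mm), then the turn, a rotation vector about the world's x, y, z in units of 5 degrees (1.0 is 5 degrees). In form: [fingers, tx, ty, tz, wx, wy, wz, fingers, tx, ty, tz, wx, wy, wz, ...]. A call has 1 to 5 rows; each row is the pose to reach, as a shift and turn from the pose commanded when the call began; what a row does not reach only later rows make up. A row lasts 1/12 s, in which the tool goes at most 41.7 mm and 7.16 degrees, less where a joint would pass 70% of its speed; a pose out of reach is approached as far as the arm can. A call with a gripper value outside its range is refused whole. The fingers move at their own pace and stop on an object; the grip force is fixed at half the most. Time passes only in rows, so rows that repeat a pose let the fingers close. It gives the time, the measured TCP pose, the force, the opening and the grip force at its end, in the units of the state.
- r.sense(): the state, without advancing time (a new reading comes with each control period).
- r.capture(name): name is "scene" or "top" or "wrist"; returns a dict with "img" (420x560x3 uint8, red, green, blue), "intrinsics" (3x3 intrinsics, pixels), "position" and "rotation" of the camera in the world. Camera axes: x right, y up, looking along -z (the intrinsics and any distortion apply to the point x, -y, -z); pixel columns grow to the right and rows downward; lengths in m; the calibration is good to about 2 mm. The wrist camera is an equidistant fisheye: a pixel r from the principal point sees the ray r / f radians off the axis. A picture is of the moment at which its call begins. There is no depth.
- r.hand_in(): hands the job in; it is judged then, once.
The state is a dict: "clock": time; "joints": joint angles; "qd": joint speeds; "joint_torque": joint torques, N m; "position": TCP position; "eef_rot": TCP orientation; "wrist_force": force on the tool from outside, world axes, zero at the start; "ft_torque": the same for the moment, N m; "opening": opening from 0.0 (shut) to 1.0 (fully open); "gripper_force": force on a finger pad.
Only numpy, scipy, OpenCV 4.12 (cv2) and the standard library are available. Lean on these libraries where they do the work, as an engineer would, in place of code of your own. Each camera call takes 0.05 s, during which the arm holds its last target. There are 200 camera calls.

## Working session

There is one attempt and no reset: what is moved stays moved. The work goes in short steps, Python scripts to look and compute and a tool call to move; the robot and the scene stay as the last step left them, time stands still between calls to the robot, and variables do not carry over. Pictures are saved under pics/ and viewed, at most 10 in all, crops included, and the job is handed in when it is done.

Besides the shell and the picture viewer there is one more tool, called after "Call:" in YAML: its name, and indented under it one key for each argument. carry_out: Moves the arm, as the interface text tells. Its arguments: {"type":"object","properties":{"commands":{"type":"array"}},"required":["commands"]}

```bash
mkdir -p pics; cat > h.py <<'E'
import numpy as np, cv2, pickle
from rig import r
def cap(n,tag):
    c=r.capture(n); pickle.dump(c,open(f'pics/{tag}.pkl','wb'))
    cv2.imwrite(f'pics/{tag}.png',c['img'][:,:,::-1]); return c
def load(tag): return pickle.load(open(f'pics/{tag}.pkl','rb'))
def ray(c,u,v,fish=False):
    K=np.array(c['intrinsics']); x=(u-K[0,2])/K[0,0]; y=(v-K[1,2])/K[1,1]
    if fish:
        t=np.hypot(x,y); s=np.sin(t)/t if t>1e-9 else 1; d=np.array([x*s,-y*s,-np.cos(t)])
    else: d=np.array([x,-y,-1.])
    return np.array(c['position']), np.array(c['rotation'])@d
def atz(c,u,v,z,fish=False):
    p,d=ray(c,u,v,fish); return p+d*(z-p[2])/d[2]
def proj(c,P,fish=False):
    K=np.array(c['intrinsics']); q=np.array(c['rotation']).T@(np.array(P)-np.array(c['position'])); q=q*[1,-1,-1]
    if fish:
        t=np.arctan2(np.hypot(q[0],q[1]),q[2]); a=q[:2]/np.hypot(q[0],q[1])*t
    else: a=q[:2]/q[2]
    return K[0,0]*a[0]+K[0,2],K[1,1]*a[1]+K[1,2]
E
python3 - <<'E'
from h import *
a=cap('scene','s0');b=cap('top','t0');cap('wrist','w0')
for c in(a,b): print(c['position'],c['rotation'],c['intrinsics'])
print(r.sense())
E
```

```text
[ 0.17303962 -0.80275882  0.73811448] [ 0.8591284   0.01977276 -0.44091139] [[457.86525484   0.         280.02916538]
 [  0.         457.86525484 198.28658229]
 [  0.           0.           1.        ]]
[ 0.29329445 -0.16832248  1.19270345] [ 0.14873141  0.0100415  -1.59487808] [[454.07083729   0.         280.36038422]
 [  0.         454.07083729 212.00562813]
 [  0.           0.           1.        ]]
{'clock': 0.15, 'joints': array([ 1.19102259e+00,  2.41251751e-01,  4.04366487e-03,  1.33521479e+00,
       -1.07644974e-05,  1.57082954e+00]), 'qd': array([-5.50347486e-04, -2.05340918e-03,  3.84903465e-03, -1.32247044e-03,
        1.55771871e-03, -3.80814596e-05]), 'joint_torque': array([ 1.07915759e-03, -3.72635329e+01,  2.52638626e+01,  1.23701262e-02,
        3.10106577e-05, -1.35554821e-06]), 'position': array([0.18518008, 0.46392681, 0.23061537]), 'eef_rot': array([-3.13996610e+00,  1.08185120e-05,  2.76178572e+00]), 'wrist_force': array([ 0.48151168,  0.35847476, -0.75545279]), 'ft_torque': array([ 0.05120671, -0.03044699,  0.03545201]), 'gripper_force': 0.0, 'opening': 1.0030778313417983}
```

```bash
sed -i "s/np.array(c\['rotation'\])/R(c)/g" h.py; cat >> h.py <<'E'
from scipy.spatial.transform import Rotation as Ro
def R(c): return Ro.from_euler('xyz',c['rotation']).as_matrix()
E
python3 - <<'E'
from h import *
a=cv2.imread('pics/s0.png');b=cv2.imread('pics/t0.png')
cv2.imwrite('pics/s0b.png',cv2.resize(a,(800,600)));cv2.imwrite('pics/t0b.png',cv2.resize(b,(800,600)))
E
```

```text
(no output)
```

View pics/s0b.png

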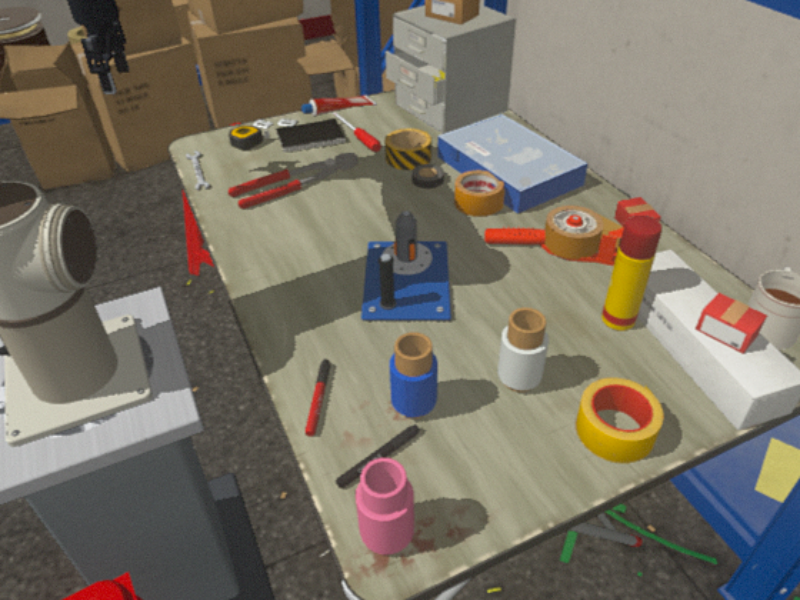

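View pics/t0b.png

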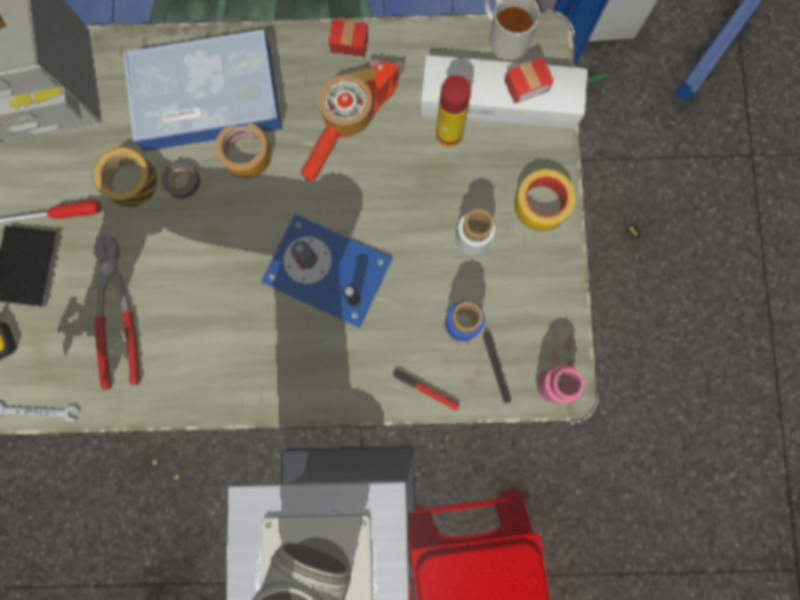

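Candidates, in 800×600 pixels: the blue roll with a brown core (top 466,318; scene 414,375), the white roll (top 475,232; scene 523,350), and the pink look-alike (top 562,384; scene 386,505). The blue one fits the description. I'll check it, and the spindle, in a crop.

```bash
python3 - <<'E'
from h import *
a=cv2.imread('pics/s0.png');b=cv2.imread('pics/t0.png')
def crop(i,u,v,w=66,h=50): return cv2.resize(i[v-h//2:v+h//2,u-w//2:u+w//2],(396,300),interpolation=cv2.INTER_CUBIC)
m=np.vstack([np.hstack([crop(b,326,222),crop(b,220,184)]),np.hstack([crop(a,290,260),crop(a,285,172)])])
cv2.imwrite('pics/m.png',m)
E
```

```text
(no output)
```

View pics/m.png

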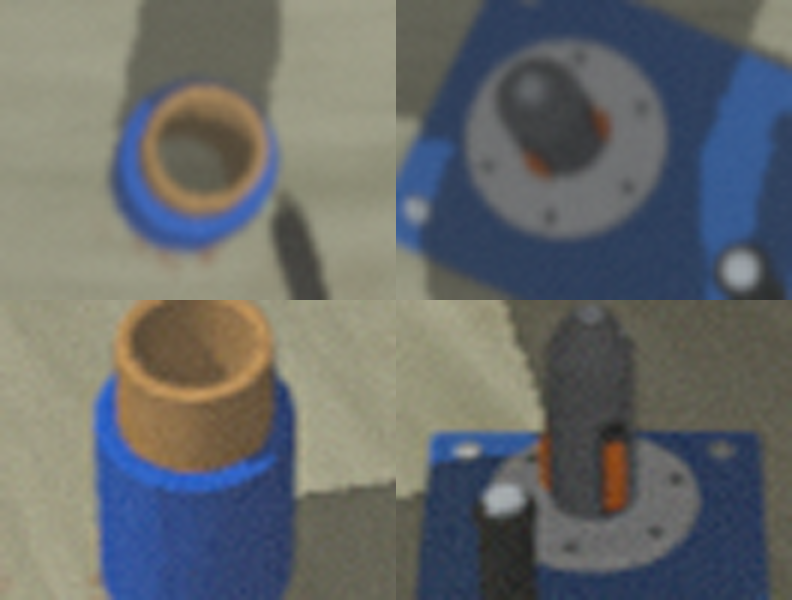

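```bash
python3 - <<'E'
from h import *
t=load('t0');s=load('s0')
print('blue',atz(t,327.2,221.7,.122),atz(s,289.3,242.5,.122))
print('platter',atz(t,215.3,182.2,.026),'tip',atz(t,209.3,173.7,.116),atz(s,284.7,149.5,.116))
print('roller',atz(t,244.3,204,.111),'white',atz(t,478*.7,225*.7,.122))
E
```

```text
blue [ 0.42783322 -0.27206056  0.122     ] [ 0.42880812 -0.272451    0.122     ]
platter [0.55190349 0.00819919 0.026     ] tip [0.55345796 0.00913441 0.116     ] [0.55539828 0.01035119 0.116     ]
roller [ 0.47738979 -0.07469331  0.111     ] white [ 0.58420162 -0.29615738  0.122     ]
```

Call:
carry_out:
  commands: [1, 0.405, -1.225, 0, 0, 0, 0, 1, 0.81, -2.45, 0, 0, 0, 0, 1, 1.215, -3.675, 0, 0, 0, 0, 1, 1.62, -4.9, 0, 0, 0, 0, 1, 2.025, -6.125, 0, 0, 0, 0]

```text
clock: 0.57
position: [0.246, 0.2789, 0.231]
eef_rot: [-3.141, 0.0, 2.763]
wrist_force: [1.3, 0.1, 0.4]
opening: 1.001
gripper_force: 0.0
```

Call:
carry_out:
  commands: [1, 0.405, -1.225, 0, 0, 0, 0, 1, 0.81, -2.45, 0, 0, 0, 0, 1, 1.215, -3.675, 0, 0, 0, 0, 1, 1.62, -4.9, 0, 0, 0, 0, 1, 2.025, -6.125, 0, 0, 0, 0]

```text
clock: 0.98
position: [0.3067, 0.0951, 0.2314]
eef_rot: [3.141, 0.0, 2.763]
wrist_force: [1.4, -0.0, 0.6]
opening: 1.001
gripper_force: 0.0
```

Call:
carry_out:
  commands: [1, 0.405, -1.225, 0, 0, 0, 0, 1, 0.81, -2.45, 0, 0, 0, 0, 1, 1.215, -3.675, 0, 0, 0, 0, 1, 1.62, -4.9, 0, 0, 0, 0, 1, 2.025, -6.125, 0, 0, 0, 0]

```text
clock: 1.4
position: [0.3675, -0.0889, 0.2313]
eef_rot: [3.141, 0.0, 2.761]
wrist_force: [1.1, 1.5, -0.2]
opening: 0.996
gripper_force: 0.0
```

Call:
carry_out:
  commands: [1, 0.405, -1.225, 0, 0, 0, 0, 1, 0.81, -2.45, 0, 0, 0, 0, 1, 1.215, -3.675, 0, 0, 0, 0, 1, 1.62, -4.9, 0, 0, 0, 0, 1, 2.025, -6.125, 0, 0, 0, 0]

```text
clock: 1.82
position: [0.4283, -0.2726, 0.2309]
eef_rot: [3.141, -0.0, 2.761]
wrist_force: [1.9, -0.6, 0.1]
opening: 1.003
gripper_force: 0.0
```

```bash
python3 - <<'E'
from h import *
c=cap('wrist','w1'); print(c['position'],c['rotation'],c['intrinsics'][0])
print(proj(c,[.4283,-.2722,.122],True), r.sense()['position'])
cv2.imwrite('pics/w1b.png',cv2.resize(cv2.imread('pics/w1.png'),(800,600)))
E
```

```text
[ 0.36096947 -0.2464855   0.3732269 ] [-2.90276568e-01 -1.37960710e-04  1.18963485e+00] [325.1922621    0.         280.50929128]
(np.float64(281.93168044629823), np.float64(205.2707792284642)) [ 0.43075892 -0.2789447   0.22989341]
```

View pics/w1b.png

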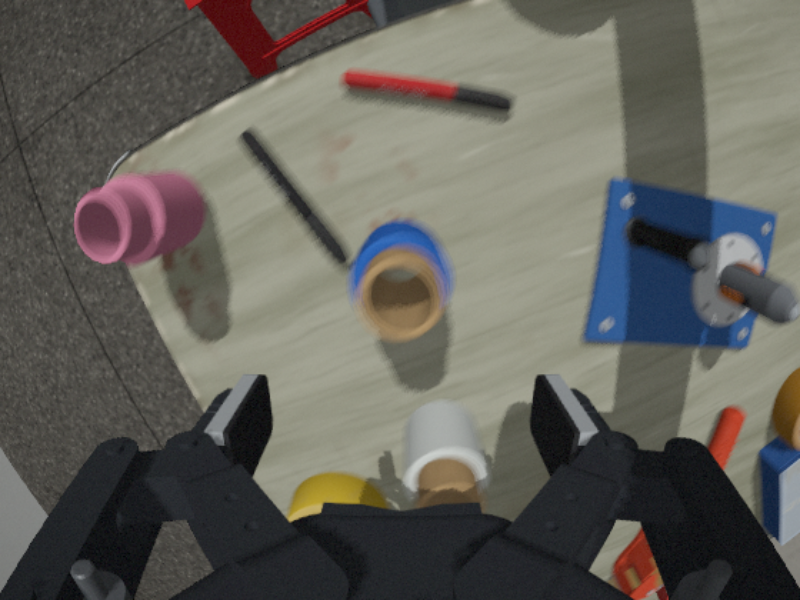

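The wrist picture shows the blue core's ring at (403,294) in 800×600, 0.6 px from where I predicted it. The pink look-alike is at (125,220) and the white roll at (445,460), both clear of the fingers. I'll go down and grip.

Call:
carry_out:
  commands: [1, 0, -0.03, -0.9, 0, 0, 0, 1, 0, -0.03, -2, 0, 0, 0, 1, 0, -0.03, -3.1, 0, 0, 0, 1, 0, -0.03, -4.1, 0, 0, 0, 1, 0, -0.03, -4.68, 0, 0, 0]

```text
clock: 2.28
position: [0.426, -0.27, 0.0872]
eef_rot: [3.14, -0.006, 2.762]
wrist_force: [-0.9, -0.5, 0.4]
opening: 1.002
gripper_force: 0.0
```

Call:
carry_out:
  commands: [1, 0, 0, 0, 0, 0, 0, 1, 0, 0, 0, 0, 0, 0, -1, 0, 0, 0, 0, 0, 0, -1, 0, 0, 0, 0, 0, 0, -1, 0, 0, 0, 0, 0, 0]

```text
clock: 2.7
position: [0.4296, -0.2721, 0.0927]
eef_rot: [-3.141, 0.004, 2.762]
wrist_force: [0.9, 1.8, 1.1]
opening: 0.606
gripper_force: 0.6
```

Call:
carry_out:
  commands: [-1, 0, 0, 0, 0, 0, 0, -1, 0, 0, 0, 0, 0, 0, -1, 0, 0, 0, 0, 0, 0, -1, 0, 0, 0, 0, 0, 0, -1, 0, 0, 0, 0, 0, 0]

```text
clock: 3.12
position: [0.4299, -0.2721, 0.0932]
eef_rot: [-3.141, 0.004, 2.762]
wrist_force: [-0.8, 0.9, 4.9]
opening: 0.576
gripper_force: 61.4
```

Call:
carry_out:
  commands: [-1, 0, 0, 0.5, 0, 0, 0, -1, 0, 0, 1.5, 0, 0, 0, -1, 0, 0, 2.6, 0, 0, 0, -1, 0, 0, 3.7, 0, 0, 0, -1, 0, 0, 4.8, 0, 0, 0]

```text
clock: 3.53
position: [0.428, -0.2713, 0.2369]
eef_rot: [-3.141, 0.0, 2.762]
wrist_force: [0.3, -0.1, -2.5]
opening: 0.573
gripper_force: 62.6
```

Call:
carry_out:
  commands: [-1, 0, 0, 0, 0, 0, 0, -1, 0, 0, 0, 0, 0, 0, -1, 0, 0, 0, 0, 0, 0, -1, 0, 0, 0, 0, 0, 0, -1, 0, 0, 0, 0, 0, 0]

```text
clock: 3.95
position: [0.4274, -0.2709, 0.2332]
eef_rot: [3.141, -0.004, 2.762]
wrist_force: [-0.4, -0.7, -2.2]
opening: 0.575
gripper_force: 62.6
```

```bash
python3 - <<'E'
from h import *
c=cap('wrist','w2'); s=r.sense(); print(s['position'],s['eef_rot'],s['wrist_force'],s['ft_torque'])
a=cap('scene','s2')['img'][:,:,::-1]
u,v=map(int,proj(load('s2'),[.43,-.272,.19])); print(u,v)
w=cv2.imread('pics/w2.png'); 
m=np.hstack([cv2.resize(w[130:410,140:420],(400,400)),cv2.resize(a[v-50:v+50,u-50:u+50],(400,400),interpolation=cv2.INTER_CUBIC)])
cv2.imwrite('pics/m2.png',m)
E
```

```text
[ 0.42754195 -0.27101646  0.23332247] [ 3.14100874 -0.00326685  2.76181528] [-0.24710349 -0.15910677 -2.77276306] [ 0.00834665 -0.02202301  0.07788183]
289 215
```

View pics/m2.png

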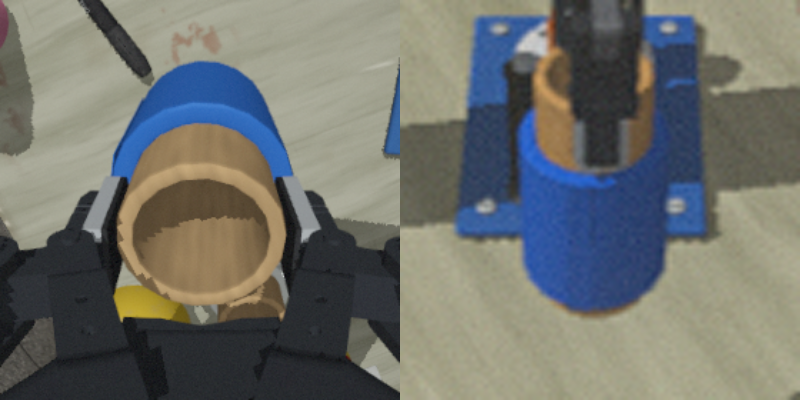

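The left crop shows the core held square between the pads, with its ring centred at crop (202,234), which is full-frame (281,294). The right crop shows the roll hanging upright, clear of the table. Next is the axis offset from the TCP.

```bash
python3 - <<'E'
from h import *
c=load('w2');p=r.sense()['position']
ax=atz(c,281.4,293.8,p[2]+.029,True); print('axis',ax,'off',ax-p)
c1=load('w1'); print('spindle tip from w1',atz(c1,790*.7,303*.7,.116,True),'pred px',np.array(proj(c1,[.5535,.0095,.116],True))/.7)
s=load('s2'); u,v=proj(s,[.43,-.272,.19]); 
print('foot/low film edge expect crop', [( (np.array(proj(s,[ax[0],ax[1],p[2]+d]))-[int(u)-50,int(v)-50])*4) for d in (-.0932+.013,-.0932+.089,-.0932)])
print('shift units',(np.array([.5540,.0095])-ax[:2])/.03)
E
```

```text
axis [ 0.42483591 -0.27037494  0.26251003] off [-0.00284179  0.00074536  0.029     ]
spindle tip from w1 [0.54722517 0.00158402 0.116     ] pred px [796.60817852 306.46276513]
foot/low film edge expect crop [array([190.83180291, 261.76534255]), array([188.99905704, 134.54665449]), array([191.12351465, 282.01429543])]
shift units [4.30546974 9.3291646 ]
```

Call:
carry_out:
  commands: [-1, 0.3, 0.65, 0.15, 0, 0, 0, -1, 0.73, 1.6, 0.3, 0, 0, 0, -1, 1.2, 2.62, 0.3, 0, 0, 0, -1, 1.67, 3.65, 0.3, 0, 0, 0, -1, 2.14, 4.68, 0.3, 0, 0, 0]

```text
clock: 4.47
position: [0.4927, -0.1299, 0.2433]
eef_rot: [-3.141, -0.001, 2.761]
wrist_force: [0.6, -0.8, -1.9]
opening: 0.58
gripper_force: 62.8
```

Call:
carry_out:
  commands: [-1, 0.47, 1.03, 0, 0, 0, 0, -1, 0.94, 2.05, 0, 0, 0, 0, -1, 1.4, 3.05, 0, 0, 0, 0, -1, 1.8, 3.95, 0, 0, 0, 0, -1, 2.13, 4.65, 0, 0, 0, 0]

```text
clock: 4.88
position: [0.5568, 0.0108, 0.2429]
eef_rot: [-3.142, -0.001, 2.764]
wrist_force: [0.5, -0.0, -1.7]
opening: 0.574
gripper_force: 62.8
```

Call:
carry_out:
  commands: [-1, 0, 0, 0, 0, 0, 0, -1, 0, 0, 0, 0, 0, 0, -1, 0, 0, 0, 0, 0, 0, -1, 0, 0, 0, 0, 0, 0, -1, 0, 0, 0, 0, 0, 0]

```text
clock: 5.3
position: [0.556, 0.0073, 0.2438]
eef_rot: [-3.141, -0.0, 2.76]
wrist_force: [-0.4, -0.1, -2.7]
opening: 0.575
gripper_force: 62.9
```

```bash
python3 - <<'E'
from h import *
c=cap('wrist','w3');a=cap('scene','s3')['img'][:,:,::-1];b=cap('top','t3')['img'][:,:,::-1]; s=r.sense(); print(s['position'],s['eef_rot'],s['wrist_force'])
u,v=map(int,proj(load('s3'),[.5537,.0093,.12])); print(u,v)
u2,v2=map(int,proj(load('t3'),[.5537,.0093,.2])); print(u2,v2)
w=cv2.imread('pics/w3.png'); 
m=np.hstack([cv2.resize(w[200:360,200:360],(400,400),interpolation=cv2.INTER_CUBIC),cv2.resize(a[v-50:v+50,u-50:u+50],(400,400),interpolation=cv2.INTER_CUBIC)])
cv2.imwrite('pics/m3.png',m)
E
```

```text
[0.55627911 0.00749558 0.24409092] [3.14157659e+00 2.06708659e-04 2.76031852e+00] [ 0.4117546   0.47639866 -2.1781696 ]
284 148
203 164
```

View pics/m3.png

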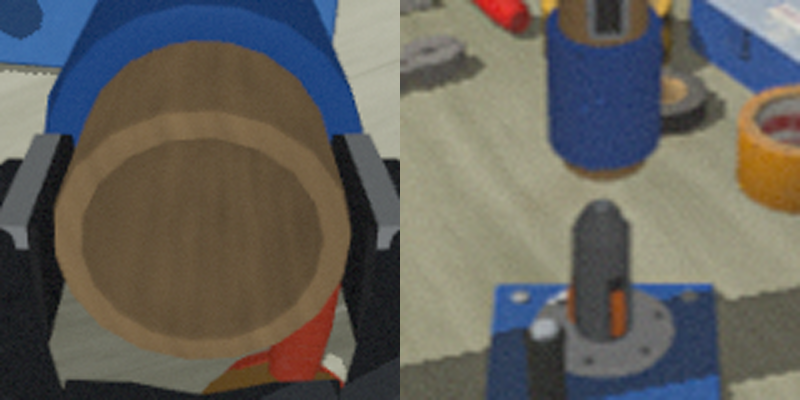

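Left crop: the ring spans x 55–350 and y 110–357, and its centre is (202,234). Right crop: the roll hangs just above the spindle, with film edges at x 548 and 662, spindle edges at 572 and 630, and the tip at (601,203). I'll fit both against the projected outlines.

```bash
python3 - <<'E'
from h import *
from scipy.optimize import least_squares
c=load('w3');s=load('s3');p=r.sense()['position'];th=np.linspace(0,2*np.pi,180)
def circ(c,xy,z,rad,f=False):
    q=np.array([proj(c,[xy[0]+rad*np.cos(t),xy[1]+rad*np.sin(t),z],f) for t in th]); return np.array([q[:,0].min(),q[:,0].max(),q[:,1].min(),q[:,1].max()])
obs=np.array([55,350,110,357])/2.5+200
f=least_squares(lambda x:circ(c,x[:2],x[2],.025,True)-obs,[.5535,.008,.27]); print('core',f.x,f.fun,f.x-p)
o=np.array([234,148]);k=lambda x:(x-[o[0],o[0],98,98])*4
print('film top/bot, core foot',[k(circ(s,f.x[:2],p[2]-.0932+z,rr)) for z,rr in((.089,.0325),(.013,.0325),(0,.025))])
for xy in((.5537,.0093),(.5545,.0098)): print('spindle low, mid',[k(circ(s,xy,z,.0181)) for z in (.03,.09)],k(circ(s,xy,.026,.044)),k(circ(s,xy,.116,.009)))
E
```

```text
core [0.55777056 0.00598937 0.26892681] [ 0.11811735 -0.11826447 -0.12573512  0.15600188] [ 0.00149146 -0.00150622  0.02483589]
film top/bot, core foot [array([147.89924662, 266.55370932,  -6.73634738,  52.21471897]), array([152.21758812, 265.2802549 , 109.83335671, 171.51243198]), array([165.84613035, 252.11712698, 135.57948468, 183.31427765])]
spindle low, mid [array([173.85444671, 231.93348277, 303.82971108, 339.86442537]), array([171.5193186 , 231.66190518, 225.86759527, 261.23822809])] [132.57163521 273.47109546 284.06167632 371.81493688] [185.80414133 216.1752308  198.99666744 216.4096207 ]
spindle low, mid [array([174.67744159, 232.72670959, 303.04640667, 339.04313417]), array([172.37279917, 232.48346538, 225.09830634, 260.43030079])] [133.41482945 274.24215269 283.30310328 370.96400711] [186.66322613 217.01794531 198.22519902 215.61882888]
```

```bash
python3 - <<'E'
from h import *
a=cv2.imread('pics/s3.png');b=cv2.imread('pics/t3.png')
m=np.hstack([cv2.resize(b[132:202,170:240],(400,400),interpolation=cv2.INTER_CUBIC),cv2.resize(a[100:170,249:319],(400,400),interpolation=cv2.INTER_CUBIC)])
cv2.imwrite('pics/m4.png',m)
E
```

```text
(no output)
```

View pics/m4.png

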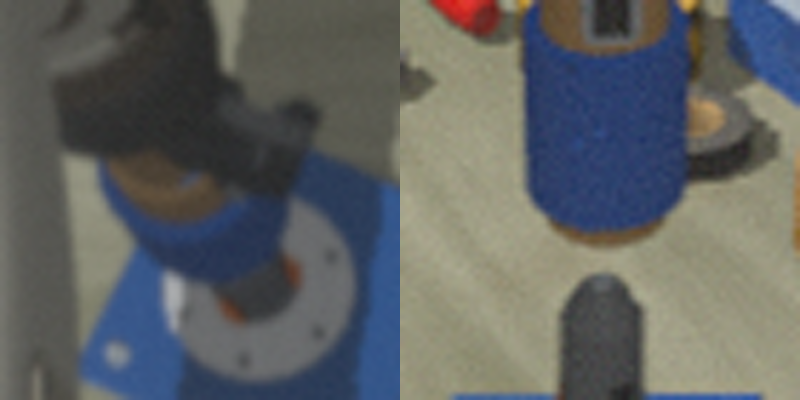

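```bash
python3 - <<'E'
from h import *
c=load('t3');s=load('s3');p=r.sense()['position'];th=np.linspace(0,2*np.pi,180)
def circ(c,xy,z,rad):
    q=np.array([proj(c,[xy[0]+rad*np.cos(t),xy[1]+rad*np.sin(t),z]) for t in th]); return np.array([q[:,0].min(),q[:,0].max(),q[:,1].min(),q[:,1].max()])
for xy in((.5556,.006),(.5537,.0093)):
  print(xy)
  for z,rr in((.089,.0325),(.013,.0325),(0,.025)):
    Z=p[2]-.0932+z
    print('top',(circ(c,xy,Z,rr)-[170,170,132,132])*5.714,'scene',(circ(s,xy,Z,rr)-[249,249,100,100])*5.714)
E
```

```text
(0.5556, 0.006)
top [ 93.1889615  264.630831    73.73229951 240.57940384] scene [120.39948294 290.00122439 -19.8305812   64.49992235]
top [133.25172155 292.52113012 128.36671517 283.800695  ] scene [126.81559042 288.42123834 146.73641604 234.96293167]
top [157.69211918 278.73587372 154.53371999 272.71427279] scene [146.33517204 269.64690618 183.53423039 251.8138566 ]
(0.5537, 0.0093)
top [ 84.45259982 255.93635727  78.78914869 245.73063965] scene [112.35632657 281.66377805 -22.36766135  61.69042259]
top [125.14624166 284.45180111 133.07911236 288.5947559 ] scene [119.14068932 280.47912095 144.05566036 232.00964467]
top [149.689683   270.76058206 159.20092812 277.44282369] scene [138.68998427 261.7994595  180.80308386 248.8734222 ]
```

The top view's film outline (left 98, right 292, bottom 284) matches a core axis at (0.5556, 0.0060). The spindle is at (0.5535, 0.0090), so I'll shift by (-2, +3) mm while going down onto the taper, and watch the force.

Call:
carry_out:
  commands: [-1, -0.07, 0.1, -0.2, 0, 0, 0, -1, -0.07, 0.1, -0.6, 0, 0, 0, -1, -0.07, 0.1, -1.0, 0, 0, 0, -1, -0.07, 0.1, -1.2, 0, 0, 0, -1, -0.07, 0.1, -1.3, 0, 0, 0]

```text
clock: 5.87
position: [0.5534, 0.0113, 0.2035]
eef_rot: [-3.141, -0.002, 2.762]
wrist_force: [-0.1, 0.1, -1.3]
opening: 0.57
gripper_force: 62.9
```

Call:
carry_out:
  commands: [-1, 0, 0, -0.1, 0, 0, 0, -1, 0, 0, -0.25, 0, 0, 0, -1, 0, 0, -0.4, 0, 0, 0, -1, 0, 0, -0.5, 0, 0, 0, -1, 0, 0, -0.5, 0, 0, 0]

```text
clock: 6.28
position: [0.5541, 0.0112, 0.1892]
eef_rot: [-3.141, -0.001, 2.762]
wrist_force: [-0.2, -0.7, -2.3]
opening: 0.572
gripper_force: 62.9
```

Call:
carry_out:
  commands: [-1, 0, 0, -0.15, 0, 0, 0, -1, 0, 0, -0.35, 0, 0, 0, -1, 0, 0, -0.55, 0, 0, 0, -1, 0, 0, -0.7, 0, 0, 0, -1, 0, 0, -0.7, 0, 0, 0]

```text
clock: 6.7
position: [0.5537, 0.0113, 0.1674]
eef_rot: [-3.141, -0.002, 2.762]
wrist_force: [-0.5, -1.7, -2.9]
opening: 0.568
gripper_force: 62.8
```

Call:
carry_out:
  commands: [-1, 0, 0, -0.1, 0, 0, 0, -1, 0, 0, -0.2, 0, 0, 0, -1, 0, 0, -0.3, 0, 0, 0, -1, 0, 0, -0.4, 0, 0, 0, -1, 0, 0, -0.4, 0, 0, 0]

```text
clock: 7.12
position: [0.5542, 0.0112, 0.1563]
eef_rot: [-3.141, -0.0, 2.762]
wrist_force: [0.4, -1.6, -2.3]
opening: 0.574
gripper_force: 62.9
```

Call:
carry_out:
  commands: [-1, 0, -0.03, -0.1, 0, 0, 0, -1, 0, -0.03, -0.2, 0, 0, 0, -1, 0, -0.03, -0.3, 0, 0, 0, -1, 0, -0.03, -0.4, 0, 0, 0, -1, 0, -0.03, -0.5, 0, 0, 0]

```text
clock: 7.53
position: [0.5552, 0.0101, 0.1434]
eef_rot: [3.141, 0.003, 2.762]
wrist_force: [-2.5, -3.5, 3.5]
opening: 0.573
gripper_force: 63.3
```

Call:
carry_out:
  commands: [-1, 0, 0, -0.1, 0, 0, 0, -1, 0, 0, -0.2, 0, 0, 0, -1, 0, 0, -0.3, 0, 0, 0, -1, 0, 0, -0.4, 0, 0, 0, -1, 0, 0, -0.4, 0, 0, 0]

```text
clock: 7.95
position: [0.5547, 0.0102, 0.1304]
eef_rot: [-3.142, 0.001, 2.762]
wrist_force: [-0.9, -2.6, 1.4]
opening: 0.574
gripper_force: 63.3
```

Call:
carry_out:
  commands: [-1, 0, -0.03, -0.1, 0, 0, 0, -1, 0, -0.03, -0.2, 0, 0, 0, -1, 0, -0.03, -0.3, 0, 0, 0, -1, 0, -0.03, -0.4, 0, 0, 0, -1, 0, -0.03, -0.4, 0, 0, 0]

```text
clock: 8.37
position: [0.5549, 0.01, 0.119]
eef_rot: [3.14, 0.001, 2.762]
wrist_force: [-1.6, -1.0, 6.4]
opening: 0.57
gripper_force: 63.5
```

Call:
carry_out:
  commands: [-1, 0, 0, -0.1, 0, 0, 0, -1, 0, 0, -0.2, 0, 0, 0, -1, 0, 0, -0.2, 0, 0, 0, -1, 0, 0, -0.2, 0, 0, 0, -1, 0, 0, -0.2, 0, 0, 0]

```text
clock: 8.78
position: [0.5564, 0.0106, 0.1183]
eef_rot: [3.137, 0.007, 2.763]
wrist_force: [-8.4, -0.0, 30.8]
opening: 0.575
gripper_force: 66.3
```

Force rose sharply to 31 N at TCP z = 0.118, about 1 mm below the expected home height of 0.119, so the core is on the platter. I'll ease off, open and rise.

Call:
carry_out:
  commands: [-1, 0, 0, 0.15, 0, 0, 0, -1, 0, 0, 0.15, 0, 0, 0, 0.4, 0, 0, 0.15, 0, 0, 0, 1, 0, 0, 0.15, 0, 0, 0, 1, 0, 0, 0.15, 0, 0, 0]

```text
clock: 9.2
position: [0.5541, 0.0099, 0.1155]
eef_rot: [3.141, -0.001, 2.762]
wrist_force: [0.5, 0.2, -0.6]
opening: 0.952
gripper_force: 0.0
```

Call:
carry_out:
  commands: [1, 0, 0, 0, 0, 0, 0, 1, 0, 0, 0, 0, 0, 0, 1, 0, 0, 0.2, 0, 0, 0, 1, 0, 0, 0.7, 0, 0, 0, 1, 0, 0, 1.2, 0, 0, 0]

```text
clock: 9.62
position: [0.5537, 0.0096, 0.1522]
eef_rot: [-3.141, -0.002, 2.762]
wrist_force: [-0.1, 0.5, -0.3]
opening: 1.001
gripper_force: 0.0
```

Call:
carry_out:
  commands: [1, -0.5, 0, 1, 0, 0, 0, 1, -1, 0, 2, 0, 0, 0, 1, -2, 0, 2.6, 0, 0, 0, 1, -3, 0, 3, 0, 0, 0, 1, -4, 0, 3, 0, 0, 0]

```text
clock: 10.03
position: [0.4351, 0.0096, 0.2457]
eef_rot: [3.139, 0.006, 2.762]
wrist_force: [-0.1, 1.1, 0.5]
opening: 1.005
gripper_force: 0.0
```

```bash
python3 - <<'E'
from h import *
a=cap('scene','s5')['img'][:,:,::-1];b=cap('top','t5')['img'][:,:,::-1]; s=r.sense(); print(s['clock'],s['position'],s['wrist_force'])
th=np.linspace(0,2*np.pi,180);c=load('s5')
def circ(xy,z,rad):
    q=np.array([proj(c,[xy[0]+rad*np.cos(t),xy[1]+rad*np.sin(t),z]) for t in th]); return (np.array([q[:,0].min(),q[:,0].max(),q[:,1].min(),q[:,1].max()])-[249,249,90,90])*5
for z,rr in((.148,.025),(.115,.0325),(.039,.0325),(.026,.025),(.026,.044)): print(circ((.5537,.009),z,rr))
m=np.hstack([cv2.resize(a[90:200,249:329],(400,550),interpolation=cv2.INTER_CUBIC),cv2.resize(b[132:242,170:250],(400,550),interpolation=cv2.INTER_CUBIC)])
cv2.imwrite('pics/m5.png',m)
E
```

```text
10.1333 [0.43031587 0.00955919 0.24344176] [0.02431711 0.42206365 0.16111377]
[121.81131635 229.36767299 213.7239567  273.39218786]
[108.04643518 245.10193564 263.16815708 341.86738945]
[113.1328079  244.19937313 388.6280863  469.36435296]
[128.95801193 229.02608328 418.01926865 480.33023333]
[ 90.95918612 267.11579826 395.392196   505.12311027]
```

View pics/m5.png

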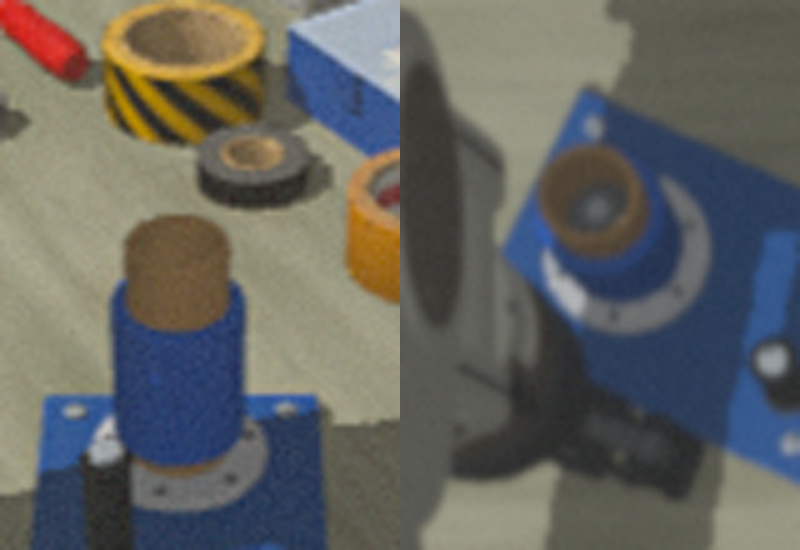

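The roll is upright on the spindle, with the core top at y≈214 as predicted. The foot (≈476) and the platter's front edge (≈510) look slightly farther apart than predicted (480 and 505), so I'll measure that gap from raw pixel profiles.

```bash
python3 - <<'E'
from h import *
n=8
ims=[r.capture('scene')['img'].astype(float) for _ in range(n)]; A=np.mean(ims,0)
s0=load('s0')['img'].astype(float)
np.save('pics/A.npy',A)
print('now');[print(v,A[v,280:289].mean(0).round()) for v in range(178,196)]
print('s0 platter');[print(v,s0[v,280:289].mean(0).round()) for v in range(186,196)]
print('core top now');[print(v,A[v,280:289].mean(0).round()) for v in range(129,137)]
c=load('s5')
for z,rr,y in((.026,.025,-1),(.039,.0325,-1),(.026,.044,-1),(.148,.025,1),(.011,.0,0)): print(z,rr,proj(c,[.5537,.009+y*rr,z]))
E
```

```text
now
178 [ 41.  63. 110.]
179 [ 41.  63. 110.]
180 [ 39.  62. 110.]
181 [ 39.  61. 111.]
182 [ 52.  64. 104.]
183 [85. 75. 70.]
184 [103.  85.  63.]
185 [105.  99.  92.]
186 [106. 107. 107.]
187 [100. 101. 102.]
188 [97. 98. 97.]
189 [106. 106. 106.]
190 [113. 113. 112.]
191 [105. 106. 107.]
192 [64. 75. 93.]
193 [42. 58. 86.]
194 [41. 58. 86.]
195 [43. 59. 87.]
s0 platter
186 [104. 104. 104.]
187 [100. 100. 100.]
188 [97. 98. 97.]
189 [107. 107. 106.]
190 [114. 114. 113.]
191 [105. 105. 108.]
192 [65. 75. 94.]
193 [40. 57. 86.]
194 [41. 58. 87.]
195 [43. 56. 87.]
core top now
129 [145. 142. 116.]
130 [147. 144. 118.]
131 [148. 146. 121.]
132 [142. 138. 114.]
133 [109.  91.  66.]
134 [105.  84.  56.]
135 [105.  84.  57.]
136 [106.  85.  58.]
0.026 0.025 (np.float64(289.20215370236707), np.float64(185.38283910481329))
0.039 0.0325 (np.float64(290.52545233621163), np.float64(182.97804637363117))
0.026 0.044 (np.float64(292.64344037368295), np.float64(189.795008282561))
0.148 0.025 (np.float64(279.5324671559141), np.float64(133.3744923887199))
0.011 0.0 (np.float64(284.8716171962126), np.float64(184.39593658480263))
```

The raw profiles settle it. The foot edge is at v≈185.1–185.6 (185.4 predicted for a core fully home), the film's lower edge is at ≈182.9 (183.0), and the core top is at ≈133 (133.4). The lower platter line is only the side of its rim, since it looks the same in the first picture. With the firm stop at 31 N, I take the core as home, and the gripper is clear.

```bash
python3 -c "
from h import *
print(r.sense()['qd'].round(3)); print(r.hand_in())"
```

```text
[-0.002 -0.002 -0.005  0.001  0.001  0.001]
the job is handed in; nothing more can be done
None
```

The blue roll is pressed home on the platter and released, the white and pink pieces were not touched, and the job is handed in (about 10.5 s of the 48 s used; no verdict was returned).

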